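# Pass the carved finger through the sizing gauge

### The job

Check the long carved wooden finger in the sizing gauge: lay it nail up on the infeed side of the bed (the end where the guide rails flare open), rounded tip towards the steel bridge, and slide it along between the rails right through under the bridge, never lifting it over. Then, from the far side of the bridge, bring it on until its tip rests against the end stop, and let go of it lying flat there. Leave everything else on the bench where it is.

Things in the scene. Friction and masses are not known exactly. Their poses are not given: they have to be found in the camera images.
- wood_finger: the long carved wooden finger: a bar 200 mm long (own x), 45 mm wide (own y), 40 mm high (own z), about 0.22 kg. Its tip, at own +x, is rounded in plan (half circle of radius 22.5 mm) and bears a nail on top; its root, at own -x, is cut square. Origin: centre of its underside. It starts lying flat on the bench, nail up
- finger_tip (a point): the foremost point of the finger's rounded tip: 100 mm ahead of the finger's origin, at mid height (20 mm)
- gauge: the sizing gauge, fixed to the bench: a plywood bed 530 x 120 mm, 12 mm thick, crossed by a dark steel bridge. Own +x is the feed direction, along the bed, own y across. Origin: on the bench right under the bridge's middle. The bed runs from x = -240 mm (infeed end) to +290 mm (outfeed end)
- gauge_bridge (a point): middle of the bridge's opening at bed level (gauge x = y = 0, z = 12 mm). The bridge covers gauge x = -20 to +20 mm; its opening is 54 mm wide and 46 mm high above the bed; over all it is 94 mm wide and its top is 72 mm above the bench
- gauge_infeed (a point): middle of the mouth between the rails, at bed level (gauge x = -170 mm, y = 0, z = 12 mm). The two dark wooden rails are 10 mm high above the bed (tops 22 mm above the bench), 12 mm wide; 90 mm apart here, closing to 54 mm apart at gauge x = -70 mm and then straight and 54 mm apart to the end stop
- gauge_stop (a point): middle of the end stop's inner face, at bed level (gauge x = 270 mm, y = 0, z = 12 mm). The stop is a board across the lane, its top 42 mm above the bench
- thumb: a stubby carved wooden thumb, 125 x 62 x 56 mm, rounded at one end; too big for the gauge. Bystander, beyond the gauge. Origin: centre of its underside
- mallet: a turned wooden mallet standing on its head, 92 mm across, 240 mm tall. Bystander. Origin: centre of its underside
- figure: a small carved wooden statuette, 76 mm across, 155 mm tall. Bystander. Origin: centre of its underside
- jar: an amber glass jar with a lid, 70 mm across, 110 mm tall. Bystander. Origin: centre of its underside
- mug: a white ceramic cup, 80 mm across, 100 mm tall. Bystander. Origin: centre of its underside
- gouge: a gouge with a dark wooden handle, 225 mm long, 26 mm thick, lying flat between the robot and the gauge. Bystander. Origin: on its underside, at the joint of handle and blade
There are look-alikes about, which are no part of the job. What is shaped like the wood_finger but purple is not meant.

How it is judged:
On the way, in this order (a step that is already met when the one before it is completed fails the run):
1. the finger lies on the infeed side of the gauge's bed, nail up, tip towards the bridge (x of wood_finger in the frame of gauge between -0.25 and -0.06 m and x of finger_tip in the frame of gauge above -0.16 m and y of wood_finger in the frame of gauge between -0.03 and 0.03 m and z of wood_finger in the frame of gauge between 0 and 0.02 m and angle between wood_finger's own z axis and vertical below 0.12 rad and angle between the x axis of wood_finger and the x axis of gauge, either way round below 0.25 rad), for 0.1 s.
2. the finger reaches through under the bridge, tip first: its middle is within 40 mm of the bridge's middle (x of wood_finger in the frame of gauge between -0.04 and 0.04 m and x of finger_tip in the frame of gauge above 0.04 m and y of wood_finger in the frame of gauge between -0.012 and 0.012 m and angle between the x axis of wood_finger and the x axis of gauge, either way round below 0.12 rad and z of wood_finger in the frame of gauge between 0 and 0.02 m and angle between wood_finger's own z axis and vertical below 0.12 rad), for 0.2 s.
At the end, for the whole second after the job is handed in: The finger lies flat and nail up on the outfeed side, between the rails (within 12 mm of the lane's middle and 0.12 rad of its direction), rounded tip within 10 mm of the end stop, at rest; nothing else has been moved (x of finger_tip in the frame of gauge between 0.26 and 0.276 m and x of wood_finger in the frame of gauge between 0.155 and 0.18 m and y of wood_finger in the frame of gauge between -0.012 and 0.012 m and angle between the x axis of wood_finger and the x axis of gauge, either way round below 0.12 rad and z of wood_finger in the frame of gauge between 0 and 0.02 m and angle between wood_finger's own z axis and vertical below 0.12 rad and linear speed of wood_finger below 0.02 m/s); the robot touches nothing.
It fails at once if the finger is carried over the bridge: its middle is within 40 mm of the bridge's middle along the feed and 50 mm across it, more than 60 mm above the bench (x of wood_finger in the frame of gauge between -0.04 and 0.04 m and y of wood_finger in the frame of gauge between -0.05 and 0.05 m and z of wood_finger in the frame of gauge above 0.06 m).
It fails at once if another loose thing on the bench (thumb, mallet, figure, jar, cup or gouge) is moved more than 30 mm (distance of any of thumb, mallet, figure, jar, mug, gouge from where it was at the start of the episode above 0.03 m).
It also fails if it takes over 45 s, if anything falls off the work surface, if the arm or the gripper's body presses on something with over 40 N, if the wrist force passes 120 N, or if a joint passes its speed limit or range.

### The arm

A 6-joint arm with a two-finger parallel gripper is mounted at the origin on the work surface. World frame = base frame: x ahead of the robot, y to its left, z up, the work surface at z = 0. Lengths are in m, angles in rad, forces in N, time in s.
With the tool pointing down it reaches from about 0.4 to 0.925 m from the base axis. Payload 3.4 kg.
Tool frame: the origin (TCP) lies on the centre line of the jaws, within the pads' length; the fingertips stand arm.tips_ahead ahead of it and the grasp point (between the pads) is the TCP (arm.tips_ahead is the distance from the TCP to the fingertips, in m); z points along the fingers, y is the line along which they close (so a half turn about z gives the same grasp; the last joint's range is limited). The gripper opens to 85 mm and grips with 20 to 120 N. Pads are 22 mm wide; open, the fingers measure 114 mm over their backs; the gripper's body (76 mm by 85 mm) begins 54 mm behind the grasp point. The pads swing forward as they close: fully open they stand 13 mm farther back than shut.
Start: joints at [-1.24, 0.307, 1.506, -0, 1.328, -0.073], TCP at [0.226, -0.529, 0.25] pointing down, gripper open.
Joint ranges: [-3.12, 3.12], [-1.05, 2.28], [0.14, 2.33], [-1.42, 4.57], [0.1, 2.73], [-2.68, 2.68]. Speed limits (rad/s): [2.57, 2.57, 3.14, 3.14, 3.14, 3.14].

### API

Orientations are given as a unit quaternion [w, x, y, z].
In Python, from rig import arm gives the robot as it stands. The module is installed in compiled form; this text tells all that it offers.
- The arm moves only by the tool carry_out, never from a script. Its argument "steps" is a list that holds one entry, the list of rows, each a list of 7 numbers: the opening, from -1 (shut) to 1 (fully open), then the shift along the tool's x, y, z in cm, then the turn, a rotation vector about the tool's x, y, z in degrees. In form: [[[hand, tx, ty, tz, wx, wy, wz], ...]]. A call has 1 to 12 rows; each row shifts and turns the commanded pose from where the row before left it, along the tool's axes as they then stand; what a row does not reach is not made up. A row lasts 1/12 s, in which the tool goes at most 41.7 mm and 7.16 degrees, less where a joint would pass 70% of its speed; a pose out of reach is approached as far as the arm can. A call is refused whole if a number of a shift passes 4.17 or a number of a turn 7.16, either way. A call with a gripper value outside its range is refused whole. The fingers move at their own pace and stop on an object; the grip force is fixed at half the most. Time passes only in rows, so rows that do not move let the fingers close. It gives the time, the measured TCP pose, the force, the opening and the grip force at its end, in the units of the state.
- arm.read_state(): the state, without advancing time (a new reading comes with each control period).
- arm.grab_frame(name): name is "scene" or "top" or "wrist"; returns a dict with "image" (420x560x3 uint8, red, green, blue), "mtx" (3x3 intrinsics, pixels), "xyz" and "rotation" of the camera in the world; the wrist camera has in their place "T_tool_cam" (4x4, takes a point from camera to tool coordinates, whose origin is the TCP and whose axes are the flange's). Camera axes: x right, y up, looking along -z (the intrinsics and any distortion apply to the point x, -y, -z); pixel columns grow to the right and rows downward; lengths in m; the calibration is good to about 2 mm. A picture is of the moment at which its call begins: read the wrist's pose just before it. There is no depth.
- arm.hand_in(): hands the job in; it is judged then, once.
The state is a dict: "time_s": time; "qpos": joint angles; "joint_velocities": joint speeds; "effort": joint torques, N m; "tool_pos": TCP position; "tcp_rot": TCP orientation; "force": force on the tool from outside, world axes, zero at the start; "ft_torque": the same for the moment, N m; "width": opening from 0.0 (shut) to 1.0 (fully open); "grasp_force": force on a finger pad.
Only numpy, scipy, OpenCV 4.12 (cv2) and the standard library are available. Lean on these libraries where they do the work, as an engineer would, in place of code of your own. Each camera call takes 0.05 s, during which the arm holds its last target. There are 200 camera calls.

## Working session

There is one attempt and no reset: what is moved stays moved. The work goes in short steps, Python scripts to look and compute and a tool call to move; the robot and the scene stay as the last step left them, time stands still between calls to the robot, and variables do not carry over. Pictures are saved under pics/ and viewed, at most 10 in all, crops included, and the job is handed in when it is done.

Besides the shell and the picture viewer there is one more tool, called after "Request:" as name(argument=value, ...) on one line, values as JSON. carry_out: Moves the arm, as the interface text tells. Its arguments: {"type":"object","properties":{"steps":{"type":"array"}},"required":["steps"]}

```bash
mkdir -p pics; python3 - <<'E'
from rig import arm
import cv2,numpy as np
for n in("scene","top"):
    f=arm.grab_frame(n); cv2.imwrite(f"pics/{n}0.png",f["image"][:,:,::-1]); np.savez(f"{n}0.npz",**f)
    print(n,f["xyz"],f["rotation"],f["mtx"],[k for k in f])
s=arm.read_state();print(s["time_s"],s["tool_pos"],s["tcp_rot"],arm.tips_ahead,s["width"])
E
```

```text
scene [0.98586753 0.89069813 1.17025595] [0.25156985 0.0932868  0.34978603 0.89758561] [[521.30104687   0.         290.19688026]
 [  0.         521.30104687 206.12202171]
 [  0.           0.           1.        ]] ['image', 'mtx', 'xyz', 'rotation']
top [0.28278854 0.00821627 1.67273844] [-0.70585218 -0.0449101   0.0359943   0.70601713] [[494.15217665   0.         283.30187796]
 [  0.         494.15217665 218.52848033]
 [  0.           0.           1.        ]] ['image', 'mtx', 'xyz', 'rotation']
0.1 [ 0.2257062  -0.52820164  0.24949012] [-8.98882710e-04  9.79686749e-01  2.00531913e-01 -1.35855522e-04] 0.019 1.0025950733367421
```

View pics/top0.png

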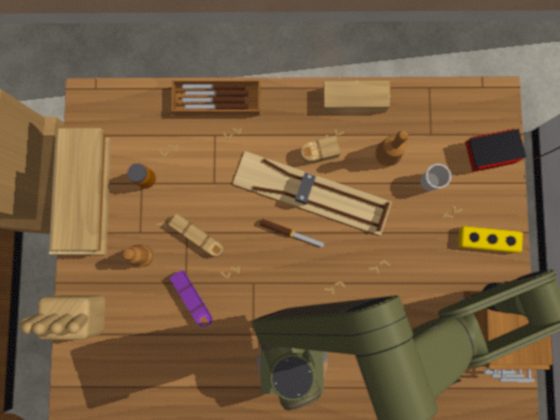

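View pics/scene0.png

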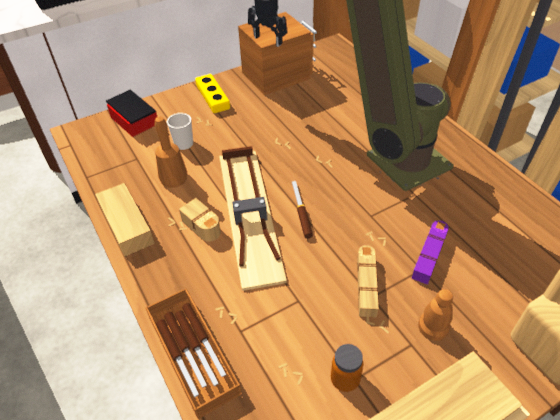

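```bash
python3 - <<'E'
import cv2
t=cv2.imread("pics/top0.png")[140:265,155:400]
cv2.imwrite("pics/t1.png",cv2.resize(t,None,fx=3.2,fy=3.2,interpolation=cv2.INTER_CUBIC))
s=cv2.imread("pics/scene0.png")[135:335,210:395]
cv2.imwrite("pics/s1.png",cv2.resize(s,None,fx=3,fy=3,interpolation=cv2.INTER_CUBIC))
E
```

```text
(no output)
```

View pics/t1.png

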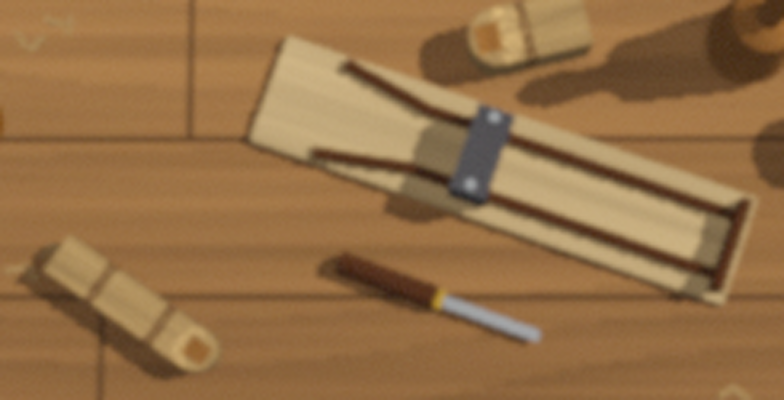

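View pics/s1.png

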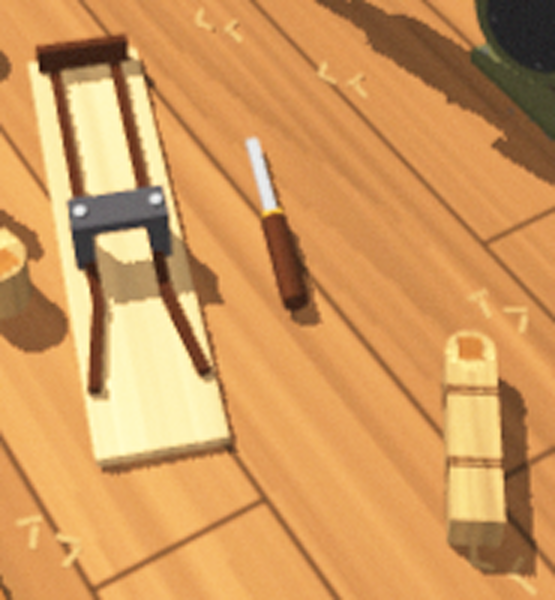

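The top crop shows the finger with its root at (56,253) and its nailed tip at (210,358). The bed corners are at (288,37), (247,140), (757,197) and (722,304), and the bridge is near (482,153). The scene crop agrees: the infeed is at the flared end on the robot's left, and the tip already points roughly along the feed.

```bash
cat > h.py <<'E'
import numpy as np, cv2
from scipy.spatial.transform import Rotation as R
def cast(f,uv,z):
    uv=np.atleast_2d(np.array(uv,float)); K=f["mtx"]
    d=np.c_[(uv[:,0]-K[0,2])/K[0,0],-(uv[:,1]-K[1,2])/K[1,1],-np.ones(len(uv))]
    q=f["rotation"]; d=d@R.from_quat(np.r_[q[1:],q[0]]).as_matrix().T if np.shape(q)==(4,) else d@q.T
    return f["xyz"]+d*((z-f["xyz"][2])/d[:,2])[:,None]
E
python3 - <<'E'
from h import *
np.set_printoptions(precision=4,suppress=True)
T=dict(np.load("top0.npz"));S=dict(np.load("scene0.npz"))
t=lambda p:(np.array(p)+.5)/3.2-.5+[155,140]
s=lambda p:(np.array(p)+.5)/3-.5+[210,135]
b=cast(T,t([(288,37),(247,140),(757,197),(722,304)]),.012)[:,:2]
print("bed",b); ang=lambda v:np.degrees(np.arctan2(v[1],v[0]))
print("len",np.linalg.norm(b[2]-b[0]),np.linalg.norm(b[3]-b[1]),np.linalg.norm(b[1]-b[0]))
a=(b[2]+b[3]-b[0]-b[1]);a/=np.linalg.norm(a);print("feed",a,ang(a),"org",b.mean(0)-.025*a)
print("bridge top T",cast(T,t([(482,105),(512,115),(485,202),(450,192)]),.072).mean(0)," S",cast(S,s([(68,197),(162,186),(168,220),(73,235)]),.072).mean(0))
print("bed infeed S",cast(S,s([(103,462),(230,442)]),.012))
for n,f,m,p in(("T",T,t,[(70,236),(43,270),(210,362)]),("S",S,s,[(449,522),(503,520),(470,332)])):
    q=cast(f,m(p),.04)[:,:2];print(n,q,np.linalg.norm(q[1]-q[0]));r=q[:2].mean(0);v=q[2]-r;print("L",np.linalg.norm(v),ang(v),"c",r+v/2)
# masks
for n,f in(("T",T),("S",S)):
    h=cv2.cvtColor(f["image"],cv2.COLOR_RGB2HSV)
    c=cast(f,[(0,0)],0)
    seed=(195,235) if n=="T" else (368,285)
    m=cv2.inRange(h,(12,40,150),(32,150,255)); m=cv2.morphologyEx(m,cv2.MORPH_CLOSE,np.ones((5,5)))
    k,l,st,ce=cv2.connectedComponentsWithStats(m); i=l[seed[1],seed[0]]; print(n,"comp",i,st[i],ce[i])
    if i: 
        pts=cv2.findContours((l==i).astype(np.uint8),0,1)[0][0].reshape(-1,2)
        w=cast(f,pts,.04)[:,:2].astype(np.float32); r=cv2.minAreaRect(w);print(r,cv2.boxPoints(r))
E
```

```text
bed [[ 0.707   0.1623]
 [ 0.5947  0.2051]
 [ 0.5324 -0.3363]
 [ 0.4189 -0.2969]]
len 0.5283203516845536 0.5318538193512398 0.12017014155614585
feed [-0.3305 -0.9438] -109.29872124342347 org [ 0.5715 -0.0429]
bridge top T [ 0.569  -0.0439  0.072 ]  S [ 0.572  -0.0415  0.072 ]
bed infeed S [[0.7026 0.1671 0.012 ]
 [0.5967 0.2073 0.012 ]]
T [[0.4881 0.3855]
 [0.4525 0.4127]
 [0.3568 0.2371]] 0.044893208506077
L 0.19777215687731112 -125.01989933257377 c [0.4135 0.3181]
S [[0.4919 0.3867]
 [0.4526 0.4084]
 [0.3571 0.2351]] 0.04494095831549763
L 0.19916571985239973 -125.32281369000533 c [0.4147 0.3163]
T comp 7 [   43   115   484   141 41273] [260.395  185.9456]
((0.5768769383430481, 0.041484177112579346), (1.633430004119873, 0.47192010283470154), 88.85961151123047) [[ 0.3247 -0.7704]
 [ 0.7965 -0.7798]
 [ 0.829   0.8533]
 [ 0.3572  0.8627]]
S comp 139 [ 350  230   37   94 1542] [367.8016 276.1012]
((0.4098617136478424, 0.3132881820201874), (0.2930258512496948, 0.07680636644363403), 45.36463928222656) [[0.2796 0.236 ]
 [0.3343 0.182 ]
 [0.5401 0.3906]
 [0.4855 0.4445]]
```

Request:
carry_out(steps=[[[1,0,0,0,0,0,-6.4],[1,0,0,0,0,0,-6.4],[1,0,0,0,0,0,-6.4],[1,0,0,0,0,0,-6.4],[1,0,0,0,0,0,-6.4],[1,3.9,-0.16,0,0,0,0],[1,3.9,-0.16,0,0,0,0],[1,3.9,-0.16,0,0,0,0],[1,3.9,-0.16,0,0,0,0],[1,3.9,-0.16,0,0,0,0],[1,3.9,-0.16,0,0,0,0],[1,3.9,-0.16,0,0,0,0]]])

```text
time_s: 1.1
tool_pos: [0.3731, -0.2965, 0.25]
tcp_rot: [-0.0, 0.887, 0.463, -0.0]
force: [0.4, 0.3, -0.4]
width: 1.0
grasp_force: 0.0
```

Request:
carry_out(steps=[[[1,3.9,-0.16,0,0,0,0],[1,3.9,-0.16,0,0,0,0],[1,3.9,-0.16,0,0,0,0],[1,3.9,-0.16,0,0,0,0],[1,3.9,-0.16,0,0,0,0],[1,3.9,-0.16,0,0,0,0],[1,2.65,-2.8,0,0,0,0],[1,2.65,-2.8,0,0,0,0],[1,2.65,-2.8,0,0,0,0],[1,2.65,-2.8,0,0,0,0],[1,2.65,-2.8,0,0,0,0],[1,2.65,-2.8,0,0,0,0]]])

```text
time_s: 2.1
tool_pos: [0.4506, 0.1272, 0.25]
tcp_rot: [-0.0, 0.887, 0.463, -0.0]
force: [0.8, -0.2, -0.7]
width: 0.998
grasp_force: 0.0
```

Request:
carry_out(steps=[[[1,2.65,-2.8,0,0,0,0],[1,2.65,-2.8,0,0,0,0],[1,2.65,-2.8,0,0,0,0],[1,2.65,-2.8,0,0,0,0],[1,2.65,-2.8,2,0,0,0],[1,0,0,2,0,0,0],[1,0,0,0,0,0,0]]])

```text
time_s: 2.68
tool_pos: [0.4098, 0.3134, 0.2075]
tcp_rot: [0.0, 0.885, 0.465, -0.004]
force: [0.3, -0.7, -0.6]
width: 1.0
grasp_force: 0.0
```

```bash
cat >> h.py <<'E'
def rel(s,target,th):
    """tool-axis shift in cm and turn about tool z in deg to target xyz and tool-x heading th"""
    q=s["tcp_rot"];r=R.from_quat(np.r_[q[1:],q[0]]);M=r.as_matrix()
    print("t",s["time_s"],"pos",np.round(s["tool_pos"],4),"th %.2f"%np.degrees(np.arctan2(M[1,0],M[0,0])),"zax",np.round(M[:,2],3),"w %.3f g %.1f"%(s["width"],s["grasp_force"]),"F",np.round(s["force"],1))
    print("shift cm",np.round(M.T@(np.array(target)-s["tool_pos"])*100,2),"turn", round(np.degrees(np.arctan2(M[1,0],M[0,0]))-th,2))
    return M
E
python3 - <<'E'
from h import *; from rig import arm
s=arm.read_state(); M=rel(s,[.414,.317,.035],55)
f=arm.grab_frame("wrist"); Tc=f["T_tool_cam"]
f["xyz"]=M@Tc[:3,3]+s["tool_pos"]; f["rotation"]=M@Tc[:3,:3]; np.savez("w1.npz",**f)
cv2.imwrite("pics/w1.png",f["image"][:,:,::-1])
E
```

```text
t 2.6833 pos [0.4098 0.3134 0.2075] th 55.38 zax [-0.006 -0.004 -1.   ] w 1.000 g 0.0 F [ 0.3 -0.7 -0.6]
shift cm [ 0.65  0.19 17.24] turn 0.38
```

View pics/w1.png

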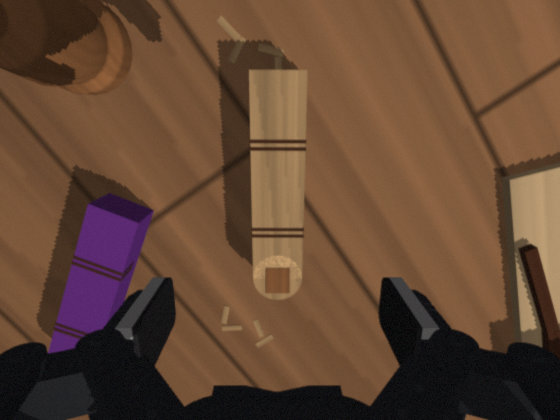

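The wrist view shows the finger nearly upright in the image: root corners at (249,70) and (307,70), rounded tip at (277,300). The purple decoy is well to the left, at about (100,270).

```bash
python3 - <<'E'
from h import *; from rig import arm
f=dict(np.load("w1.npz"))
q=cast(f,[(249,70),(307,70),(277,300)],.04)[:,:2]; r=q[:2].mean(0); v=q[2]-r
print(q,np.linalg.norm(q[1]-q[0]),np.linalg.norm(v),np.degrees(np.arctan2(v[1],v[0])),r+v/2)
c=np.r_[r+v/2,.035]
rel(arm.read_state(),c,np.degrees(np.arctan2(v[1],v[0]))+180)
E
```

```text
[[0.45032571 0.41097227]
 [0.48710866 0.38562153]
 [0.35422263 0.23332985]] 0.044672645056507525 0.20080619793038249 -124.76238929994814 [0.4114699  0.31581337]
t 2.7333 pos [0.4107 0.3124 0.2089] th 55.27 zax [-0.005 -0.004 -1.   ] w 0.998 g 0.0 F [ 0.2 -1.1  1.2]
shift cm [ 0.43 -0.09 17.39] turn 0.04
```

Request:
carry_out(steps=[[[1,3.2,-0.05,2,0,0,0],[1,3.2,-0.05,2.5,0,0,0],[1,0,0,3,0,0,0],[1,0,0,3,0,0,0],[1,0,0,2.5,0,0,0],[1,0,0,2.5,0,0,0],[1,0,0,1.5,0,0,0],[1,0,0,0.4,0,0,0],[1,0,0,0,0,0,0],[1,0,0,0,0,0,0]]])

```text
time_s: 3.57
tool_pos: [0.4499, 0.3656, 0.0382]
tcp_rot: [-0.0, 0.887, 0.462, 0.001]
force: [-0.0, -0.3, 0.6]
width: 1.003
grasp_force: 0.0
```

```bash
python3 - <<'E'
from h import *; from rig import arm
rel(arm.read_state(),[.412+.06*.572,.316+.06*.82,.035],55.2)
E
```

```text
t 3.5667 pos [0.4499 0.3656 0.0382] th 55.06 zax [ 0.001  0.001 -1.   ] w 1.003 g 0.0 F [-0.  -0.3  0.6]
shift cm [-0.24 -0.27  0.32] turn -0.14
```

Request:
carry_out(steps=[[[1,-0.2,-0.25,0.3,0,0,0],[1,0,0,0,0,0,0],[-1,0,0,0,0,0,0],[-1,0,0,0,0,0,0],[-1,0,0,0,0,0,0],[-1,0,0,0,0,0,0],[-1,0,0,0,0,0,0],[-1,0,0,0,0,0,0],[-1,0,0,0,0,0,0],[-1,0,0,0,0,0,0]]])

```text
time_s: 4.4
tool_pos: [0.4459, 0.366, 0.0349]
tcp_rot: [-0.0, 0.886, 0.463, 0.001]
force: [-0.6, -0.4, 6.3]
width: 0.516
grasp_force: 63.0
```

```bash
python3 - <<'E'
from h import *; from rig import arm
rel(arm.read_state(),[.412+.06*.572,.316+.06*.82,.035],55.2)
E
```

```text
t 4.4 pos [0.4459 0.366  0.0349] th 55.15 zax [ 0.001  0.001 -1.   ] w 0.516 g 63.0 F [-0.6 -0.4  6.3]
shift cm [-0.04  0.08 -0.01] turn -0.05
```

Request:
carry_out(steps=[[[-1,0,0,-2,0,0,0],[-1,0,0,-3,0,0,0],[-1,0,0,-3.4,0,0,0],[-1,0,0,0,0,0,-5.2],[-1,0,0,0,0,0,-5.2],[-1,0,0,0,0,0,-5.2],[-1,-0.7,1.6,0,0,0,0],[-1,-1.4,3.1,0,0,0,0],[-1,-1.4,3.1,0,0,0,0],[-1,-1.4,3.1,0,0,0,0],[-1,-1.4,3.1,0,0,0,0],[-1,-1.4,3.1,0,0,0,0]]])

```text
time_s: 5.4
tool_pos: [0.5818, 0.2354, 0.1173]
tcp_rot: [-0.0, 0.815, 0.579, -0.001]
force: [0.6, 0.5, -2.6]
width: 0.51
grasp_force: 62.3
```

Request:
carry_out(steps=[[[-1,-1.4,3.1,0,0,0,0],[-1,-1.4,3.1,0,0,0,0],[-1,-0.9,2,0,0,0,0],[-1,0,0,0,0,0,0],[-1,0,0,0,0,0,0],[-1,0,0,0,0,0,0]]])

```text
time_s: 5.9
tool_pos: [0.6454, 0.1747, 0.1171]
tcp_rot: [-0.001, 0.816, 0.579, -0.001]
force: [-0.4, 0.1, -2.9]
width: 0.512
grasp_force: 62.4
```

```bash
python3 - <<'E'
from h import *; from rig import arm
s=arm.read_state(); M=rel(s,[.647,.174,.049],70.7)
f=arm.grab_frame("wrist"); Tc=f["T_tool_cam"]
f["xyz"]=M@Tc[:3,3]+s["tool_pos"]; f["rotation"]=M@Tc[:3,:3]; np.savez("w2.npz",**f)
g=arm.grab_frame("top"); cv2.imwrite("pics/w2.png",np.hstack([cv2.resize(f["image"],(400,300)),cv2.resize(g["image"][130:265,220:400],(400,300))])[:,:,::-1])
E
```

```text
t 5.9 pos [0.6454 0.1747 0.1171] th 70.70 zax [-0.003  0.    -1.   ] w 0.512 g 62.4 F [-0.4  0.1 -2.9]
shift cm [-0.01  0.19  6.81] turn 0.0
```

View pics/w2.png

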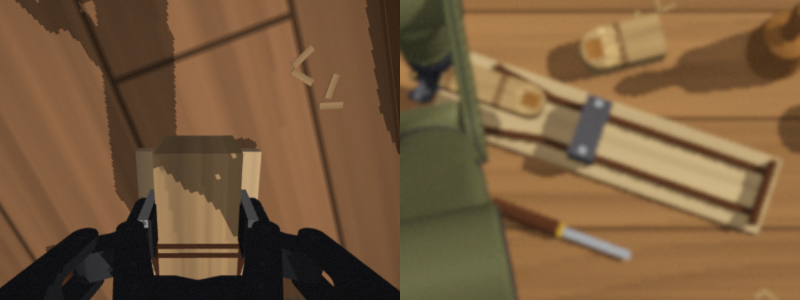

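The finger is held square over the infeed, with the bed's infeed edge visible at about (136..261,150) in the left panel. I'll use it to check the lateral centring.

```bash
python3 - <<'E'
from h import *; from rig import arm
f=dict(np.load("w2.npz")); g=cv2.cvtColor(f["image"],cv2.COLOR_RGB2HSV)
for r in (215,225,235): print(r,[(c,*g[r,c]) for c in list(range(184,200,2))+list(range(356,374,2))])
p=cast(f,[(190.5,212),(365,212)],.012)[:,:2]; print(p,np.linalg.norm(p[1]-p[0]))
n=np.array([.9438,-.3305]); o=np.array([.571,-.043]); a=np.array([-.3305,-.9438])
print("lat",(p-o)@n,"along",(p-o)@a)
k=f["image"][190:300]; 
q=cast(f,[(214,345),(340,345)],.117+.005)[:,:2]; print("finger lat",(q-o)@n, "tcp",(arm.read_state()["tool_pos"][:2]-o)@n)
E
```

```text
215 [(184, np.uint8(13), np.uint8(139), np.uint8(75)), (186, np.uint8(14), np.uint8(138), np.uint8(74)), (188, np.uint8(12), np.uint8(123), np.uint8(79)), (190, np.uint8(15), np.uint8(101), np.uint8(93)), (192, np.uint8(18), np.uint8(94), np.uint8(98)), (194, np.uint8(17), np.uint8(98), np.uint8(99)), (196, np.uint8(17), np.uint8(100), np.uint8(102)), (198, np.uint8(16), np.uint8(101), np.uint8(101)), (356, np.uint8(17), np.uint8(97), np.uint8(190)), (358, np.uint8(17), np.uint8(97), np.uint8(192)), (360, np.uint8(17), np.uint8(97), np.uint8(194)), (362, np.uint8(18), np.uint8(98), np.uint8(200)), (364, np.uint8(17), np.uint8(98), np.uint8(202)), (366, np.uint8(15), np.uint8(122), np.uint8(151)), (368, np.uint8(13), np.uint8(132), np.uint8(139)), (370, np.uint8(13), np.uint8(136), np.uint8(141)), (372, np.uint8(13), np.uint8(136), np.uint8(143))]
225 [(184, np.uint8(13), np.uint8(121), np.uint8(78)), (186, np.uint8(13), np.uint8(127), np.uint8(76)), (188, np.uint8(14), np.uint8(134), np.uint8(76)), (190, np.uint8(16), np.uint8(124), np.uint8(84)), (192, np.uint8(17), np.uint8(94), np
[... 972 characters left out ...]
(198, np.uint8(16), np.uint8(99), np.uint8(100)), (356, np.uint8(17), np.uint8(97), np.uint8(192)), (358, np.uint8(17), np.uint8(96), np.uint8(194)), (360, np.uint8(17), np.uint8(99), np.uint8(198)), (362, np.uint8(17), np.uint8(98), np.uint8(200)), (364, np.uint8(15), np.uint8(113), np.uint8(163)), (366, np.uint8(13), np.uint8(134), np.uint8(137)), (368, np.uint8(13), np.uint8(133), np.uint8(134)), (370, np.uint8(13), np.uint8(133), np.uint8(136)), (372, np.uint8(13), np.uint8(133), np.uint8(136))]
[[0.59265271 0.20213806]
 [0.70504915 0.16302735]] 0.11900675681248107
lat [-0.0605823   0.05842355] along [-0.23851752 -0.23875186]
finger lat [-0.02660368  0.02396284] tcp -0.002210041279215537
```

Request:
carry_out(steps=[[[-1,0,0.12,2,0,0,0],[-1,0,0,2,0,0,0],[-1,0,0,1.4,0,0,0],[-1,0,0,0.8,0,0,0],[-1,0,0,0.4,0,0,0],[-1,0,0,0.2,0,0,0],[-1,0,0,0,0,0,0],[-1,0,0,0,0,0,0]]])

```text
time_s: 6.67
tool_pos: [0.6484, 0.1746, 0.051]
tcp_rot: [0.0, 0.815, 0.579, 0.001]
force: [0.3, 0.4, -2.6]
width: 0.518
grasp_force: 62.3
```

```bash
python3 - <<'E'
from h import *; from rig import arm
rel(arm.read_state(),[.571+.036*.3305,-.043+.036*.9438,.047],70.75)
E
```

```text
t 6.6667 pos [0.6484 0.1746 0.051 ] th 70.76 zax [ 0.002  0.    -1.   ] w 0.518 g 62.3 F [ 0.3  0.4 -2.6]
shift cm [-19.5   -0.13   0.39] turn 0.01
```

Request:
carry_out(steps=[[[-1,0,-0.15,0.2,0,0,0],[-1,0,0,0.15,0,0,0],[-1,0,0,0,0,0,0],[-1,0,0,0,0,0,0]]])

```text
time_s: 7.0
tool_pos: [0.6466, 0.1747, 0.047]
tcp_rot: [0.0, 0.815, 0.579, 0.0]
force: [-0.2, 1.4, -1.2]
width: 0.513
grasp_force: 62.4
```

Request:
carry_out(steps=[[[-1,-1,0,0,0,0,0],[-1,-1.5,0,0,0,0,0],[-1,-1.5,0,0,0,0,0],[-1,-1.5,0,0,0,0,0],[-1,-1.5,0,0,0,0,0],[-1,-1,0,0,0,0,0],[-1,0,0,0,0,0,0]]])

```text
time_s: 7.58
tool_pos: [0.6187, 0.0958, 0.0469]
tcp_rot: [0.0, 0.816, 0.578, -0.001]
force: [-0.3, -2.1, 1.3]
width: 0.513
grasp_force: 62.7
```

```bash
python3 - <<'E'
from h import *; from rig import arm
s=arm.read_state();rel(s,[.571+.036*.3305,-.043+.036*.9438,.047],70.75)
print(s["ft_torque"],s["force"]@np.array([.9438,-.3305,0]))
f=arm.grab_frame("scene");g=arm.grab_frame("top");cv2.imwrite("pics/c3.png",np.hstack([cv2.resize(f["image"][145:320,200:340],(400,500)),cv2.resize(g["image"][130:265,240:348],(400,500))])[:,:,::-1])
E
```

```text
t 7.5833 pos [0.6187 0.0958 0.0469] th 70.60 zax [-0.001 -0.002 -1.   ] w 0.513 g 62.7 F [-0.3 -2.1  1.3]
shift cm [-1.108e+01  1.000e-01  1.000e-02] turn -0.15
[-0.25409239  0.02304766 -0.06824685] 0.402196337444652
```

View pics/c3.png

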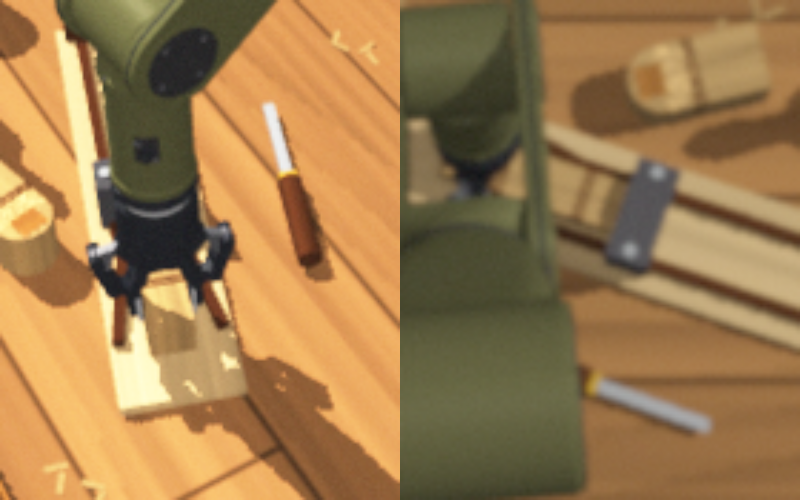

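The tip lies centred between the rails, right at the bridge, and the forces are small. I'll push on.

Request:
carry_out(steps=[[[-1,-1,0.05,0,0,0,0],[-1,-1.5,0,0,0,0,0],[-1,-1.5,0,0,0,0,0],[-1,-1.5,0,0,0,0,0],[-1,-1.5,0,0,0,0,0],[-1,-1.5,0,0,0,0,0],[-1,-1.2,0,0,0,0,0],[-1,-0.8,0,0,0,0,0],[-1,0,0,0,0,0,0],[-1,0,0,0,0,0,0],[-1,0,0,0,0,0,0]]])

```text
time_s: 8.6
tool_pos: [0.5851, -0.0024, 0.0469]
tcp_rot: [0.001, 0.815, 0.579, -0.001]
force: [-2.0, -5.1, 6.8]
width: 0.514
grasp_force: 63.5
```

```bash
python3 - <<'E'
from h import *; from rig import arm
s=arm.read_state();rel(s,[.571+.036*.3305,-.043+.036*.9438,.047],70.75)
E
```

```text
t 8.6 pos [ 0.5851 -0.0024  0.0469] th 70.76 zax [-0.001 -0.003 -1.   ] w 0.514 g 63.5 F [-2.  -5.1  6.8]
shift cm [-0.7   0.01 -0.01] turn 0.01
```

Request:
carry_out(steps=[[[1,0,0,0,0,0,0],[1,0,0,0,0,0,0],[1,0,0,0,0,0,0],[1,0,0,0,0,0,0],[1,0,0,0,0,0,0],[1,0,0,0,0,0,0],[1,0,0,-2,0,0,0],[1,0,0,-3,0,0,0],[1,0,0,-3,0,0,0],[1,0,0,0,0,0,0]]])

```text
time_s: 9.43
tool_pos: [0.5898, -0.0002, 0.1322]
tcp_rot: [0.003, 0.815, 0.579, 0.004]
force: [0.8, 0.4, 0.7]
width: 0.999
grasp_force: 0.0
```

Request:
carry_out(steps=[[[1,-2,0,0,0,0,0],[1,-3.4,0,0,0,0,0],[1,-3.4,0,0,0,0,0],[1,-1.7,0,0,0,0,0],[1,0,0,0,0,0,0],[1,0,0,0,0,0,0],[1,0,0,0,0,0,0]]])

```text
time_s: 10.02
tool_pos: [0.5514, -0.0987, 0.1265]
tcp_rot: [-0.0, 0.816, 0.579, 0.0]
force: [0.7, -0.1, -0.1]
width: 0.997
grasp_force: 0.0
```

```bash
python3 - <<'E'
from h import *; from rig import arm
s=arm.read_state();rel(s,[.571-.062*.3305,-.043-.062*.9438,.047],70.75)
f=arm.grab_frame("wrist");g=arm.grab_frame("scene");cv2.imwrite("pics/c4.png",np.hstack([cv2.resize(f["image"],(400,300)),cv2.resize(g["image"][130:280,200:400],(400,300))])[:,:,::-1])
E
```

```text
t 10.0167 pos [ 0.5514 -0.0987  0.1265] th 70.71 zax [ 0.     0.001 -1.   ] w 0.997 g 0.0 F [ 0.7 -0.1 -0.1]
shift cm [-0.3   0.01  7.95] turn -0.04
```

View pics/c4.png

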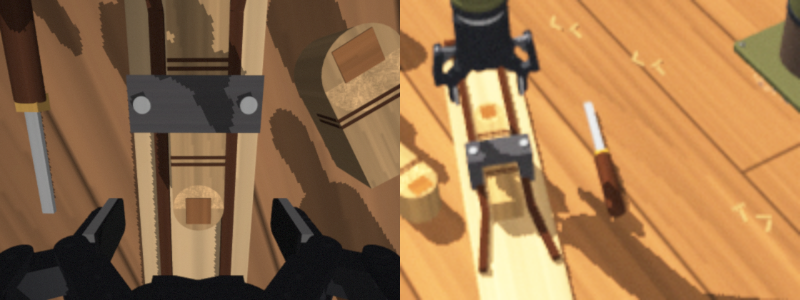

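The finger lies under the bridge between the rails, with its tip on the far side at (198,230) in the left panel. I'll descend and grip it here.

Request:
carry_out(steps=[[[1,-0.3,0,2,0,0,0],[1,0,0,2.5,0,0,0],[1,0,0,1.9,0,0,0],[1,0,0,1.2,0,0,0],[1,0,0,0.3,0,0,0],[1,0,0,0,0,0,0],[1,0,0,0,0,0,0]]])

```text
time_s: 10.7
tool_pos: [0.5508, -0.1015, 0.0479]
tcp_rot: [0.0, 0.815, 0.579, 0.0]
force: [-0.2, 0.4, 0.1]
width: 1.0
grasp_force: 0.0
```

Request:
carry_out(steps=[[[-1,0,0,0,0,0,0],[-1,0,0,0,0,0,0],[-1,0,0,0,0,0,0],[-1,0,0,0,0,0,0],[-1,0,0,0,0,0,0],[-1,0,0,0,0,0,0],[-1,0,0,0,0,0,0],[-1,0,0,0,0,0,0]]])

```text
time_s: 11.37
tool_pos: [0.5508, -0.1022, 0.0488]
tcp_rot: [0.001, 0.815, 0.579, 0.001]
force: [-0.5, 1.7, 6.2]
width: 0.512
grasp_force: 63.4
```

```bash
python3 - <<'E'
from h import *; from rig import arm
s=arm.read_state();rel(s,[.571-.062*.3305,-.043-.062*.9438,.047],70.75)
E
```

```text
t 11.3667 pos [ 0.5508 -0.1022  0.0488] th 70.73 zax [ 0.002 -0.    -1.   ] w 0.512 g 63.4 F [-0.5  1.7  6.2]
shift cm [ 0.05 -0.05  0.17] turn -0.02
```

Request:
carry_out(steps=[[[-1,-1,0,0,0,0,0],[-1,-1.5,0,0,0,0,0],[-1,-1.5,0,0,0,0,0],[-1,-1.5,0,0,0,0,0],[-1,-1.5,0,0,0,0,0],[-1,-1.5,0,0,0,0,0],[-1,-1.5,0,0,0,0,0],[-1,-1.5,0,0,0,0,0],[-1,-1.2,0,0,0,0,0],[-1,-0.8,0,0,0,0,0],[-1,0,0,0,0,0,0],[-1,0,0,0,0,0,0]]])

```text
time_s: 12.37
tool_pos: [0.5061, -0.2309, 0.0487]
tcp_rot: [0.001, 0.816, 0.578, 0.0]
force: [-1.5, -3.1, 4.7]
width: 0.515
grasp_force: 63.3
```

```bash
python3 - <<'E'
from h import *; from rig import arm
s=arm.read_state();rel(s,[.571-.214*.3305,-.043-.214*.9438,.047],70.75)
f=arm.grab_frame("scene");g=arm.grab_frame("top");cv2.imwrite("pics/c5.png",np.hstack([cv2.resize(f["image"][125:245,200:310],(400,436)),cv2.resize(g["image"][150:259,300:400],(400,436))])[:,:,::-1])
E
```

```text
t 12.3667 pos [ 0.5061 -0.2309  0.0487] th 70.67 zax [ 0.002 -0.002 -1.   ] w 0.515 g 63.3 F [-1.5 -3.1  4.7]
shift cm [-1.52 -0.09  0.18] turn -0.08
```

View pics/c5.png

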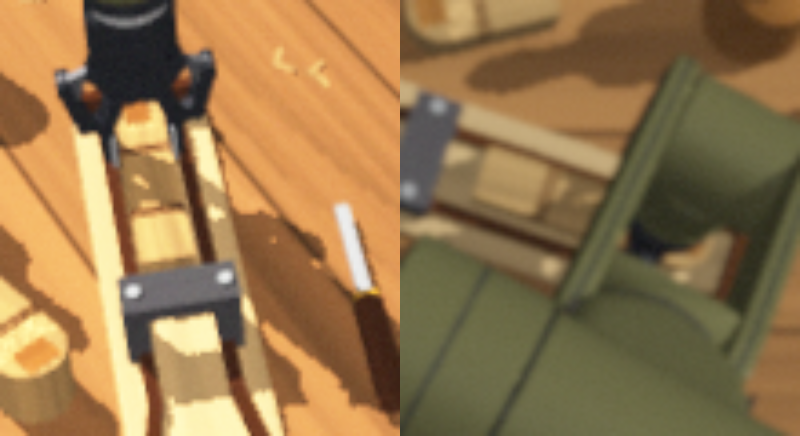

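The finger is past the bridge and in the lane. The right panel shows the tip at about (700,250), a short gap before the stop at (735,270). I'll creep up to contact.

Request:
carry_out(steps=[[[-1,-0.3,0,0,0,0,0],[-1,-0.3,0,0,0,0,0],[-1,-0.3,0,0,0,0,0],[-1,-0.3,0,0,0,0,0],[-1,0,0,0,0,0,0],[-1,0,0,0,0,0,0]]])

```text
time_s: 12.97
tool_pos: [0.5026, -0.2406, 0.0487]
tcp_rot: [0.001, 0.816, 0.578, 0.001]
force: [1.3, 3.4, 6.0]
width: 0.511
grasp_force: 63.4
```

Request:
carry_out(steps=[[[-1,-0.15,0,0,0,0,0],[-1,-0.15,0,0,0,0,0],[-1,0,0,0,0,0,0],[-1,0,0,0,0,0,0]]])

```text
time_s: 13.3
tool_pos: [0.5017, -0.243, 0.0487]
tcp_rot: [0.0, 0.816, 0.578, 0.001]
force: [2.3, 4.4, 6.6]
width: 0.508
grasp_force: 63.4
```

Request:
carry_out(steps=[[[-1,-0.15,0,0,0,0,0],[-1,-0.15,0,0,0,0,0],[-1,0,0,0,0,0,0],[-1,0,0,0,0,0,0]]])

```text
time_s: 13.63
tool_pos: [0.5007, -0.2458, 0.0487]
tcp_rot: [0.0, 0.816, 0.578, 0.001]
force: [2.0, 4.5, 6.0]
width: 0.516
grasp_force: 63.4
```

```bash
python3 - <<'E'
from h import *; from rig import arm
s=arm.read_state();rel(s,[.571-.214*.3305,-.043-.214*.9438,.047],70.75)
E
```

```text
t 13.6333 pos [ 0.5007 -0.2458  0.0487] th 70.68 zax [ 0.002  0.001 -1.   ] w 0.516 g 63.4 F [2.  4.5 6. ]
shift cm [ 0.06 -0.07  0.17] turn -0.07
```

Still only friction (about 5 N, moving freely), so I'll continue until the force rises.

Request:
carry_out(steps=[[[-1,-0.15,0,0,0,0,0],[-1,-0.15,0,0,0,0,0],[-1,0,0,0,0,0,0],[-1,0,0,0,0,0,0]]])

```text
time_s: 13.97
tool_pos: [0.4998, -0.2484, 0.0487]
tcp_rot: [0.0, 0.816, 0.578, 0.001]
force: [2.0, 5.1, 6.0]
width: 0.514
grasp_force: 63.4
```

Request:
carry_out(steps=[[[-1,-0.1,0,0,0,0,0],[-1,-0.1,0,0,0,0,0],[-1,0,0,0,0,0,0],[-1,0,0,0,0,0,0]]])

```text
time_s: 14.3
tool_pos: [0.4997, -0.2485, 0.0487]
tcp_rot: [-0.001, 0.816, 0.578, 0.002]
force: [5.9, 10.7, 6.8]
width: 0.514
grasp_force: 63.5
```

The tool stopped and the force rose to 12 N, so the tip is on the stop. I'll ease off, release and lift.

Request:
carry_out(steps=[[[-1,0.1,0,0,0,0,0],[1,0,0,0,0,0,0],[1,0,0,0,0,0,0],[1,0,0,0,0,0,0],[1,0,0,0,0,0,0],[1,0,0,0,0,0,0],[1,0,0,0,0,0,0],[1,0,0,-1.5,0,0,0],[1,0,0,-3,0,0,0],[1,0,0,-4,0,0,0],[1,0,0,-4,0,0,0],[1,0,0,-2,0,0,0]]])

```text
time_s: 15.3
tool_pos: [0.5001, -0.2515, 0.1972]
tcp_rot: [0.003, 0.816, 0.579, 0.001]
force: [0.9, -0.3, -0.6]
width: 1.002
grasp_force: 0.0
```

Request:
carry_out(steps=[[[1,3,0,0,0,0,0],[1,3.5,0,0,0,0,0],[1,3.5,0,0,0,0,0],[1,3.5,0,0,0,0,0],[1,0,0,0,0,0,0],[1,0,0,0,0,0,0]]])

```text
time_s: 15.8
tool_pos: [0.5432, -0.1212, 0.1925]
tcp_rot: [-0.0, 0.814, 0.58, -0.0]
force: [-0.3, 0.1, -0.2]
width: 1.0
grasp_force: 0.0
```

```bash
python3 - <<'E'
from h import *; from rig import arm
f=arm.grab_frame("scene");g=arm.grab_frame("top");np.savez("t9.npz",**g);np.savez("s9.npz",**f);cv2.imwrite("pics/c6.png",np.hstack([cv2.resize(f["image"][125:245,200:310],(400,436)),cv2.resize(g["image"][150:259,300:400],(400,436))])[:,:,::-1])
E
```

```text
(no output)
```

View pics/c6.png

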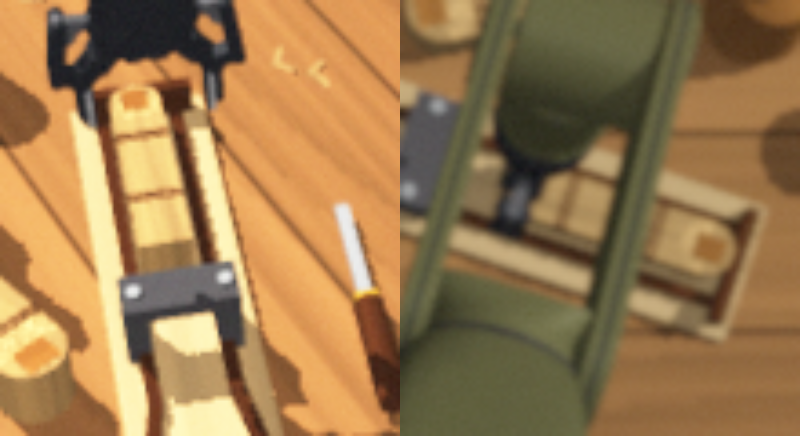

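The finger lies flat in the lane, its tip at (738,250) touching the stop's inner face. Nothing else looks disturbed. I'll check numerically and hand in.

```bash
python3 - <<'E'
from h import *; from rig import arm
p=cast(dict(np.load("t9.npz")),[(384.5,212.3)],.052)[0,:2]-[.571,-.043]
x=p@[-.3305,-.9438]; print(x,p@[.9438,-.3305])
if .258<x<.28: print(arm.hand_in())
E
```

```text
0.27423348540061676 0.009692410369540135
the job is handed in; nothing more can be done
None
```

The finger went nail up and tip first under the bridge and is released flat with its tip against the end stop. The job is handed in at about 16 s of the 45 s, no verdict was returned, and nothing else on the bench looked moved. My last single-pixel check put the tip 274 mm along the lane and about 10 mm off its middle. That is more sideways play than the rails allow, so I put it down to picking error.

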